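Push the bracket row home and close the keeper

TASK

With closed fingertips, push on the last bracket only, so that the row of five brackets slides along the feed track as one train until the first one is snug against the end stop, without ramming it. Then swing the keeper arm by fingertip fully closed across the track behind the last bracket, to lock the row in, and take the hand away. Grip, lift or tip nothing, and leave the spare bracket and everything else on the bench where it is.

Things in the scene. Friction and masses are not known exactly. Their poses are not given: they have to be found in the camera images.
- track: feed track fixed to the bench: aluminium channel on a 130 x 400 x 10 mm base plate. Origin on the bench under the channel's centre line; own y runs along it to the end stop, x across it (keeper is on the -x side), z up. Channel floor 20 mm and wall tops 30 mm above the bench, 40 mm wide inside, 52 outside, from y = -200 (open end) to +160 mm. A sensor 46 mm high stands at x = +30..65, y = +114 mm
- stop_face (a point): centre of the lower edge of the end stop's face, on the channel floor (track x = 0, y = +130 mm, 20 mm above the bench); same axes as the track. With the row home, the leading bracket's front face is on it and the last bracket's rear face is 160 mm before it (track y = -30 mm)
- end_stop: dark steel block 52 mm wide, 26 mm long, 38 mm high above the channel floor, screwed across the end of the channel; origin and axes as stop_face
- bracket1: first (leading) bracket of the row, the one nearest the end stop. Black moulded, 32 mm along the track (own y, towards the stop), foot 38 mm wide and 12 high, above it body 28 mm wide up to 34 mm, flat front and rear; thin steel plate 30 mm wide across its middle up to 53 mm. Origin: centre of underside. 45 to 80 g. The five touch in a row, 1 mm play to each wall, the leading one 60 to 110 mm short of the stop
- bracket2: second bracket in the track, same shape and axes as bracket1; touching its neighbours
- bracket3: third (middle) bracket in the track, same shape and axes as bracket1; touching its neighbours
- bracket4: fourth bracket in the track, same shape and axes as bracket1; touching its neighbours
- bracket5: fifth and last (rearmost) bracket in the track, same shape and axes as bracket1; touching its neighbours; sliding the whole row takes about 1 to 3 N
- keeper (a joint): angle of the keeper arm about its upright pivot, rad: 0 = fully open (points outwards and back), 2.094 = closed against its own stop, square across the track, 3 mm behind the rear face of the last bracket when home. At angle q the arm points along (cos(q - 2.094), sin(q - 2.094)) in track x, y. Light friction (0.03 N m), stays where left; starts at 0 to 0.35
- keeper_pivot (a point): axis of the keeper, beside the channel (track x = -36 mm, y = -38 mm), 45 mm above the bench; same axes as the track. The flat dark steel arm is 10 mm thick, lies 33 to 45 mm above the bench (over the channel's walls) and reaches 67 mm from this axis
- keeper_peg (a point): finger peg at the keeper's outer end, 62 mm from the pivot axis: upright, black-sleeved, 11 mm in diameter, from the arm up to 67 mm above the bench; this point is on its axis 57 mm above the bench
- spare_bracket: a sixth bracket of the same kind standing on the bench beside the track, not part of the job; origin: centre of its underside
- plug_gauge: plug gauge with square aluminium handle, 97 mm long, 12 mm high, lying on the bench beyond the track; leave alone
- tape_roll: roll of green packing tape, 96 mm across, 25 mm high, flat on the bench; leave alone
- caliper: digital caliper, 200 mm long, lying flat; leave alone
- screwdriver: screwdriver lying on the bench; leave alone
- cleaner_bottle: white bottle with blue cap, 56 mm across, 130 mm high; leave alone
- brush: hand brush lying on the bench; leave alone
Not all that is in view belongs to the job. Leave any blue or red look-alike of the bracket5 alone.

How it is judged (in metres and radians):
On the way, in this order (a step that is already met when the one before it is completed fails the run):
1. the whole row is home: first bracket on the end stop, all five touching, keeper not yet closed (y of bracket1 in the frame of stop_face between -0.019 and -0.013 m and x of bracket1 in the frame of stop_face between -0.004 and 0.004 m and z of each of bracket1, bracket2, bracket3, bracket4, bracket5 in the frame of stop_face below 0.003 m and angle between each of bracket1, bracket2, bracket3, bracket4, bracket5's own z axis and vertical below 0.08 rad and y of bracket2 in the frame of stop_face between -0.051 and -0.045 m and x of bracket2 in the frame of stop_face between -0.004 and 0.004 m and y of bracket3 in the frame of stop_face between -0.083 and -0.077 m and x of bracket3 in the frame of stop_face between -0.004 and 0.004 m and y of bracket4 in the frame of stop_face between -0.115 and -0.109 m and x of bracket4 in the frame of stop_face between -0.004 and 0.004 m and y of bracket5 in the frame of stop_face between -0.147 and -0.141 m and x of bracket5 in the frame of stop_face between -0.004 and 0.004 m and value of joint keeper below 1.2 rad), for 0.2 s.
2. the keeper is closed across the track behind the row (value of joint keeper above 2 rad), for 0.2 s.
At the end, for the whole second after the job is handed in: All five brackets are upright on the channel floor in their order, each within 3 mm of its home place along the track (first on the end stop, the rest touching behind it), at rest, and the keeper is closed to within about 5 degrees of its stop (joint above 2.0 rad) (y of bracket1 in the frame of stop_face between -0.019 and -0.013 m and x of bracket1 in the frame of stop_face between -0.004 and 0.004 m and z of each of bracket1, bracket2, bracket3, bracket4, bracket5 in the frame of stop_face below 0.003 m and angle between each of bracket1, bracket2, bracket3, bracket4, bracket5's own z axis and vertical below 0.08 rad and y of bracket2 in the frame of stop_face between -0.051 and -0.045 m and x of bracket2 in the frame of stop_face between -0.004 and 0.004 m and y of bracket3 in the frame of stop_face between -0.083 and -0.077 m and x of bracket3 in the frame of stop_face between -0.004 and 0.004 m and y of bracket4 in the frame of stop_face between -0.115 and -0.109 m and x of bracket4 in the frame of stop_face between -0.004 and 0.004 m and y of bracket5 in the frame of stop_face between -0.147 and -0.141 m and x of bracket5 in the frame of stop_face between -0.004 and 0.004 m and linear speed of each of bracket1, bracket2, bracket3, bracket4, bracket5 below 0.01 m/s and value of joint keeper above 2 rad).
It fails at once if a bracket of the row is lifted or tipped (z of any of bracket1, bracket2, bracket3, bracket4, bracket5 in the frame of stop_face above 0.008 m or angle between any of bracket1, bracket2, bracket3, bracket4, bracket5's own z axis and vertical above 0.25 rad).
It fails at once if the fingers press on a bracket other than the last of the row (more than 1 N) (contact force between the fingers and bracket1 above 1 N or contact force between the fingers and bracket2 above 1 N or contact force between the fingers and bracket3 above 1 N or contact force between the fingers and bracket4 above 1 N).
It fails at once if the fingers are put astride the last bracket or the keeper's peg, as if to grip it ((horizontal distance between the grasp point and bracket5 below 0.012 m and z of the grasp point in the frame of bracket5 below 0.05 m) or (horizontal distance between the grasp point and keeper_peg below 0.006 m and z of the grasp point in the frame of keeper_peg below 0.01 m)).
It fails at once if the leading bracket is rammed into the end stop (more than 60 N) (contact force between bracket1 and end_stop above 60 N).
It fails at once if something else on the bench is moved by more than 25 mm or tipped over (distance of any of spare_bracket, plug_gauge, tape_roll, caliper, screwdriver, cleaner_bottle, brush from where it was at the start of the episode above 0.025 m or angle between any of spare_bracket, plug_gauge, tape_roll, caliper, screwdriver, cleaner_bottle, brush's own z axis and vertical above 0.5 rad).
It also fails if it takes over 48 s, if anything falls off the work surface, if the arm or the gripper's body presses on something with over 40 N, if the wrist force passes 120 N, or if a joint passes its speed limit or range.

ROBOT

A 6-joint arm with a two-finger parallel gripper is mounted at the origin on the work surface. World frame = base frame: x ahead of the robot, y to its left, z up, the work surface at z = 0. Lengths are in m, angles in degrees, forces in N, time in s.
With the tool pointing down it reaches from about 0.4 to 0.825 m from the base axis. Payload 7 kg.
Tool frame: the origin (TCP) lies between the finger pads; the fingertips stand 14 mm ahead of it and the grasp point (between the pads) lies 5 mm behind it; z points along the fingers, y is the line along which they close (so a half turn about z gives the same grasp; the last joint's range is limited). The gripper opens to 88 mm and grips with 3 to 60 N. Pads are 19 mm wide; open, the fingers measure 130 mm over their backs; the gripper's body (78 mm by 193 mm) begins 47 mm behind the grasp point.
Start: joints at [-49.727, 20.546, 0.682, 0, -70.136, -16.507], TCP at [0.272, -0.618, 0.241] pointing down, gripper open.
Joint ranges: [-176.03, 176.03], [-82.01, 121.73], [-58.28, 71.71], [-173.87, 95.51], [-174.79, -0.11], [-173.66, 173.66]. Speed limits (degrees/s): [136.94, 136.94, 172.46, 180, 180, 180].

INTERFACE

Orientations are given as [roll, pitch, yaw] about the fixed x, y, z axes, in that order (R = Rz(yaw) Ry(pitch) Rx(roll)).
In Python, from plant import status, cams, job gives the robot as it stands. The module is installed in compiled form; this text tells all that it offers.
- The arm moves only by the tool step_arm, never from a script. Its arguments are lists of equal length, an entry for each row: "xyz": the shift along the tool's x, y, z each as a share of 20 cm, from -1 to 1, a list of three; "yaw": the turn about the tool's z as a share of 360 degrees, from -1 to 1; "claw": the closure, from -1 (fully open) to 1 (shut). A call has 1 to 20 rows; each row is the pose to reach, as a shift and turn from the pose commanded when the call began, along the tool's axes at that moment, turning the shorter way round; what a row does not reach only later rows make up. A row lasts 1/12 s, in which the tool goes at most 41.7 mm and 7.16 degrees, less where a joint would pass 70% of its speed; a pose out of reach is approached as far as the arm can. A call with a number of a shift or a turn outside -1 to 1 is refused whole. A call with a gripper value outside its range is refused whole. The fingers move at their own pace and stop on an object; "grip_force" is the grip in N (left out, the last holds). Time passes only in rows, so rows that repeat a pose let the fingers close. It gives the time, the measured TCP pose, the force, the opening and the grip force at its end, in the units of the state.
- status.get_state(): the state, without advancing time (a new reading comes with each control period).
- cams.capture(name): name is "scene" or "top"; returns (picture, depth): 420x560x3 uint8, blue, green, red; 420x560 float32, m along the optical axis (not along the pixel's ray), 0 where there is no reading.
- cams.calibration(name): a dict with "mtx" (3x3 intrinsics, pixels), "camera_from_world" (4x4, takes a point from world to camera coordinates). Camera axes: x right, y down, z forward; pixel columns grow to the right and rows downward; lengths in m; the calibration is good to about 2 mm. A picture is of the moment at which its call begins. calibration takes no time and is no camera call.
- job.close_job(): hands the job in; it is judged then, once.
The state is a dict: "time_s": time; "joints": joint angles; "qd": joint speeds; "joint_torque": joint torques, N m; "tcp_pos": TCP position; "eef_rot": TCP orientation; "contact_force": force on the tool from outside, world axes, zero at the start; "moment": the same for the moment, N m; "gripper_width": finger opening in m; "gripper_force": force on a finger pad.
Only numpy, scipy, OpenCV 4.12 (cv2) and the standard library are available. Lean on these libraries where they do the work, as an engineer would, in place of code of your own. Each camera call takes 0.05 s, during which the arm holds its last target. There are 200 camera calls.

## Working session

There is one attempt and no reset: what is moved stays moved. The work goes in short steps, Python scripts to look and compute and a tool call to move; the robot and the scene stay as the last step left them, time stands still between calls to the robot, and variables do not carry over. Pictures are saved under pics/ and viewed, at most 10 in all, crops included, and the job is handed in when it is done.

Besides the shell and the picture viewer there is one more tool, called after ">>>" as name(argument=value, ...) on one line, values as JSON. step_arm: Moves the arm, as the interface text tells. Shift numbers are shares of 20 cm and turn numbers shares of 360 degrees, none past 1 either way. Its arguments: {"type":"object","properties":{"xyz":{"type":"array"},"yaw":{"type":"array"},"claw":{"type":"array"},"grip_force":{"type":"number"}},"required":["xyz","yaw","claw"]}

```bash
mkdir -p pics
python3 - <<'E'
from plant import status,cams
import cv2,numpy as np
s=status.get_state();print(s)
for n in("scene","top"):
    p,d=cams.capture(n);cv2.imwrite(f"pics/{n}0.png",p);np.save(f"{n}0.npy",d)
    c=cams.calibration(n);print(n,c)
E
```

```text
{'time_s': 0.0, 'joints': array([-4.97263401e+01,  2.05924587e+01,  6.33353501e-01, -2.03422026e-02,
       -7.01351392e+01, -1.65055821e+01]), 'qd': array([ 0.02368715, -0.05966987, -0.00863186,  0.00882253, -0.06477041,
        0.02502524]), 'joint_torque': array([-2.67394062e-04, -5.82719278e+01,  2.93058783e+01,  6.99735135e+00,
        6.84848113e-03, -1.91575682e-04]), 'tcp_pos': array([ 0.27182514, -0.61733837,  0.23960722]), 'eef_rot': array([ 1.79904206e+02, -8.44352991e-03, -1.56238843e+02]), 'contact_force': array([-0.95904491, -0.42941693, -0.03600844]), 'moment': array([ 0.0155451 , -0.02725267, -0.01868889]), 'gripper_force': 0.0, 'gripper_width': 0.08765445196258946}
scene {'mtx': array([[425.7513902 ,   0.        , 278.83854213],
       [  0.        , 425.7513902 , 212.51235197],
       [  0.        ,   0.        ,   1.        ]]), 'camera_from_world': array([[-4.09456053e-03,  9.99961406e-01, -7.77308411e-03,
         1.73642982e-03],
       [ 8.01299224e-01, -1.36942719e-03, -5.98262215e-01,
        -3.51050201e-01],
       [-5.98249770e-01, -8.67818712e-03, -8.01262692e-01,
         1.42942517e+00],
       [ 0.00000000e+00,  0.00000000e+00,  0.00000000e+00,
         1.00000000e+00]])}
top {'mtx': array([[416.47510795,   0.        , 287.6844039 ],
       [  0.        , 416.47510795, 212.44084808],
       [  0.        ,   0.        ,   1.        ]]), 'camera_from_world': array([[-0.00430342, -0.99994854,  0.00918713,  0.00450453],
       [-0.99532051,  0.00339627, -0.09656892,  0.50865122],
       [ 0.09653275, -0.00955971, -0.9952839 ,  1.08573373],
       [ 0.        ,  0.        ,  0.        ,  1.        ]])}
```

View pics/top0.png

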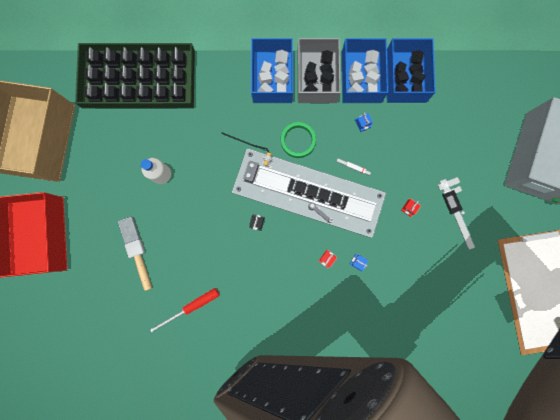

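View pics/scene0.png

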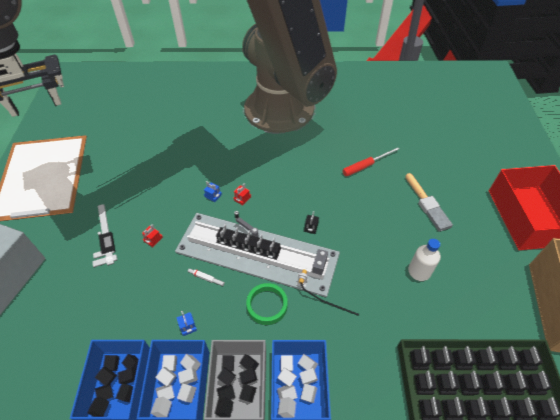

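The top picture shows the track at about (245..385, 150..235), with the end stop at the left end (251,171). The row of five black brackets runs from (295,186) to (342,200), with the keeper below it at (320,213). The spare bracket is at (257,222). The blue and red look-alikes lie apart from the track.

Run:
```python
import cv2
p=cv2.imread("pics/top0.png")[140:245,225:395]
cv2.imwrite("pics/c1.png",cv2.resize(p,None,fx=4.7,fy=4.7,interpolation=cv2.INTER_CUBIC))
```

```text
(no output)
```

View pics/c1.png

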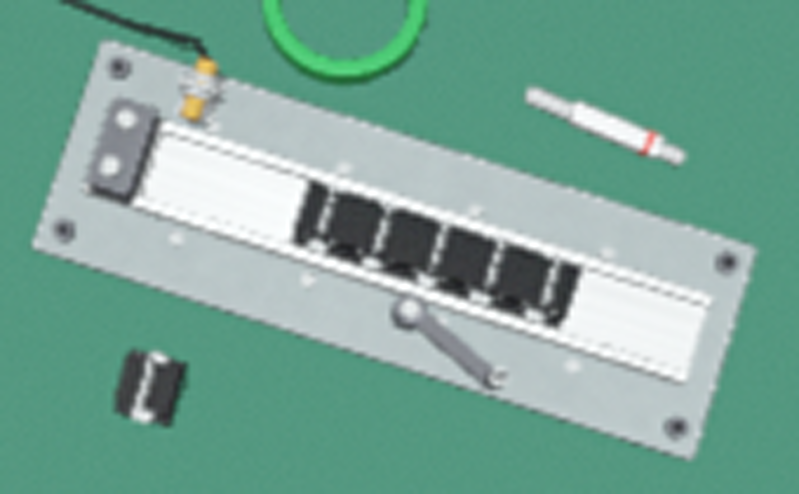

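```bash
cat > h.py <<'E'
from plant import status,cams
import numpy as np
def proj(n,P):
    c=cams.calibration(n);P=np.c_[np.atleast_2d(P),np.ones(len(np.atleast_2d(P)))]
    q=(c["camera_from_world"]@P.T)[:3];q=c["mtx"]@q;return (q[:2]/q[2]).T
def back(n,uv,z):
    c=cams.calibration(n);T=c["camera_from_world"];R,t=T[:3,:3],T[:3,3]
    o=-R.T@t;d=R.T@np.linalg.solve(c["mtx"],[*uv,1.]);return o+d*(z-o[2])/d[2]
def tw(T,p): # track->world, T=(x,y,angle of track x axis)
    a=T[2];p=np.atleast_2d(np.array(p,float));c,s=np.cos(a),np.sin(a)
    return np.c_[T[0]+c*p[:,0]-s*p[:,1],T[1]+s*p[:,0]+c*p[:,1],p[:,2]]
E
cat > fit.py <<'E'
from h import *
from scipy.optimize import least_squares
cr=lambda a:np.array(a)/4.7+[225,140]-.4
pl=cr([(104,42),(755,248),(692,458),(35,246)])
ch=cr([(712,298),(688,381)]);pv=cr([(408,311)]);peg=cr([(496,376)])
for u in pl: print(back("top",u,.01))
def f(v):
    T=v[:3];o=v[3]
    q=v[4]-2.094
    m=[tw(T,[(.065,.2+o,.01),(.065,-.2+o,.01),(-.065,-.2+o,.01),(-.065,.2+o,.01)]),tw(T,[(.026,-.2,.03),(-.026,-.2,.03)]),tw(T,[(-.036,-.038,.048)]),tw(T,[(-.036+.062*np.cos(q),-.038+.062*np.sin(q),.067)])]
    return (proj("top",np.vstack(m))-np.vstack([pl,ch,pv,peg])).ravel()
r=least_squares(f,[.6,0,.2,-.01,.2]);print(r.x,np.round(r.fun.reshape(-1,2),2))
T=r.x[:3];np.save("T.npy",r.x)
def inv(n,u,z):
    w=back(n,u,z);d=w[:2]-T[:2];a=T[2];return np.round(1000*np.array([np.cos(a)*d[0]+np.sin(a)*d[1],-np.sin(a)*d[0]+np.cos(a)*d[1]]),1)
print("front1",inv("top",cr((312,214)),.053),"rear5 top",inv("top",cr((576,264)),.054),inv("top",cr((558,325)),.054))
print("stop top edge",inv("top",cr((155,112)),.058),inv("top",cr((130,195)),.058))
print("spare", back("top",cr((150,388)),.03))
import cv2
for n in("top","scene"):
    p=cv2.imread(f"pics/{n}0.png")
    print(n,np.round(proj(n,tw(T,[(0,.13,.02),(0,-.2,.02),(-.026,-.2,.03),(.026,-.2,.03),(-.036,-.038,.045)]))))
E
python3 fit.py
```

```text
[0.68635307 0.11385102 0.01      ]
[ 0.56403152 -0.26317507  0.01      ]
[ 0.44278719 -0.22375291  0.01      ]
[0.56642909 0.1529913  0.01      ]
[ 0.57128029 -0.03487096 -0.31560441 -0.02110735  0.12809696] [[-0.42 -0.8 ]
 [ 0.75 -0.15]
 [ 0.44  0.72]
 [-0.88  0.52]
 [-0.   -0.49]
 [-0.51  0.37]
 [ 0.17 -0.59]
 [ 0.43  0.36]]
front1 [-2.9 29.3] rear5 top [  15.3 -118.7] [ -20.3 -119.2]
stop top edge [ 24.  129.7] [-24.6 128.3]
spare [0.48261091 0.08515641 0.03      ]
top [[256. 175.]
 [372. 212.]
 [370. 221.]
 [376. 203.]
 [312. 205.]]
scene [[315. 264.]
 [192. 230.]
 [196. 220.]
 [187. 236.]
 [255. 229.]]
```

>>> step_arm(xyz=[[-1, 0.74, 0], [-1, 0.74, 0], [-1, 0.74, 0], [-1, 0.74, 0], [-1, 0.74, 0], [-1, 0.74, 0], [-1, 0.74, 0], [-1, 0.74, 0], [-1, 0.74, 0]], yaw=[-0.1337, -0.1337, -0.1337, -0.1337, -0.1337, -0.1337, -0.1337, -0.1337, -0.1337], claw=[1, 1, 1, 1, 1, 1, 1, 1, 1])

```text
time_s: 0.85
tcp_pos: [0.3956, -0.4014, 0.2405]
eef_rot: [180.0, -0.0, -108.2]
contact_force: [-0.1, -0.3, 0.1]
gripper_width: 0.0334
gripper_force: 0.0
```

```bash
cat >> h.py <<'E'
def st():
    """tool pose in track frame (mm, yaw deg) and force in track frame"""
    s=status.get_state();T=np.load("T.npy");a=T[2];R=np.array([[np.cos(a),np.sin(a)],[-np.sin(a),np.cos(a)]])
    p=R@(s["tcp_pos"][:2]-T[:2]);f=R@s["contact_force"][:2]
    print("t %.2f track xy %.1f %.1f z %.1f yaw %.2f F %.1f %.1f %.1f w %.4f"%(s["time_s"],*(p*1e3),s["tcp_pos"][2]*1e3,s["eef_rot"][2],*f,s["contact_force"][2],s["gripper_width"]),np.round(s["joints"],0))
    return s
def shares(track_mm,z_mm):
    s=status.get_state();T=np.load("T.npy")[:3];w=tw(T,[(track_mm[0]/1e3,track_mm[1]/1e3,z_mm/1e3)])[0]
    y=np.radians(s["eef_rot"][2]);d=w-s["tcp_pos"];c,n=np.cos(y),np.sin(y)
    return np.round(np.array([c*d[0]+n*d[1],n*d[0]-c*d[1],-d[2]])/.2,4)
E
python3 -c "
from h import *
st();print(shares((0,-147),130))"
```

```text
t 0.85 track xy -53.3 -403.0 z 240.5 yaw -108.20 F 0.0 -0.3 0.1 w 0.0334 [-26.  10. -14.   0. -66.   7.]
[-1.2805 -0.2636  0.5526]
```

>>> step_arm(xyz=[[-1, -0.26, 0.3], [-1, -0.26, 0.3], [-1, -0.26, 0.3], [-1, -0.26, 0.3], [-1, -0.26, 0.3], [-1, -0.26, 0.3], [-1, -0.26, 0.3], [-1, -0.26, 0.3]], yaw=[0, 0, 0, 0, 0, 0, 0, 0], claw=[1, 1, 1, 1, 1, 1, 1, 1])

```text
time_s: 1.52
tcp_pos: [0.5067, -0.2285, 0.1801]
eef_rot: [179.9, -0.0, -108.2]
contact_force: [-0.0, 0.4, 0.1]
gripper_width: 0.0004
gripper_force: 0.0
```

```bash
python3 -c "
from h import *
st();print(shares((0,-147),90))"
```

```text
t 1.52 track xy -1.3 -204.2 z 180.1 yaw -108.24 F -0.2 0.4 0.1 w 0.0004 [ -4.  12. -19.   0. -59. -14.]
[-0.2859 -0.0057  0.4505]
```

>>> step_arm(xyz=[[-0.27, -0.006, 0.25], [-0.27, -0.006, 0.45], [-0.27, -0.006, 0.45], [-0.27, -0.006, 0.45], [-0.27, -0.006, 0.45], [-0.27, -0.006, 0.45]], yaw=[0, 0, 0, 0, 0, 0], claw=[1, 1, 1, 1, 1, 1])

```text
time_s: 2.02
tcp_pos: [0.5254, -0.1784, 0.0919]
eef_rot: [-179.9, -0.0, -108.2]
contact_force: [-0.0, -0.5, 1.4]
gripper_width: 0.0007
gripper_force: 0.0
```

```bash
python3 -c "
from h import *
import cv2
st();print(shares((0,-150),48))
p,d=cams.capture('scene');cv2.imwrite('pics/s1.png',cv2.resize(p[160:300,150:350],None,fx=4,fy=4,interpolation=cv2.INTER_CUBIC))
T=np.load('T.npy')[:3]
print((proj('scene',tw(T,[(0,-.119,.02),(0,-.119,.054),(0,.13,.058),(0,-.2,.02)]))-[150,160])*4)
"
```

```text
t 2.02 track xy 1.0 -150.7 z 91.9 yaw -108.21 F 0.1 -0.5 1.4 w 0.0007 [  1.  18. -26.   0. -47. -20.]
[-0.0033  0.0048  0.2197]
[[284.25419767 311.69421271]
 [277.93643493 281.84548011]
 [661.95751004 384.70900002]
 [169.62654563 279.52960709]]
```

View pics/s1.png

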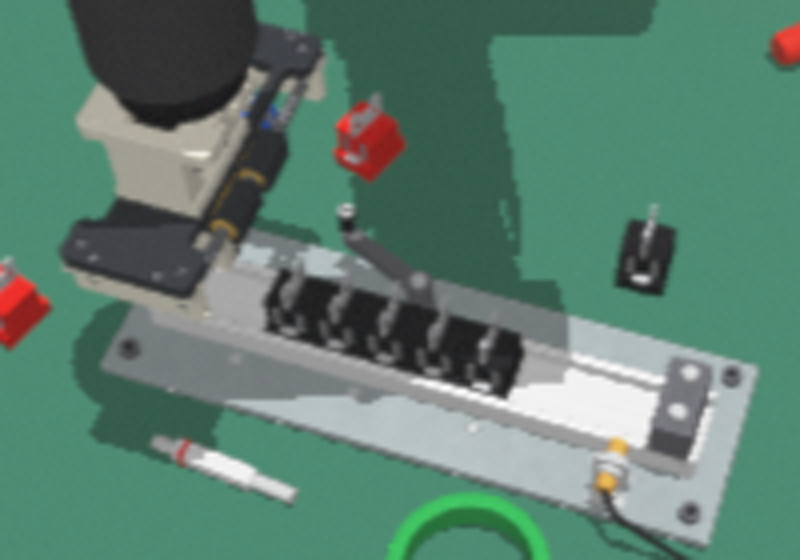

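The crop shows the closed fingers at (215,270), behind the last bracket, whose rear edge is at about (270,300). The keeper is open with its peg at (347,212), and the way down is clear.

>>> step_arm(xyz=[[0, 0.005, 0.1], [0, 0.005, 0.17], [0, 0.005, 0.2], [0, 0.005, 0.22], [0, 0.005, 0.22], [0, 0.005, 0.22]], yaw=[0, 0, 0, 0, 0, 0], claw=[1, 1, 1, 1, 1, 1])

```text
time_s: 2.57
tcp_pos: [0.5246, -0.1768, 0.0475]
eef_rot: [-179.9, 0.0, -108.1]
contact_force: [0.5, 0.3, -0.9]
gripper_width: 0.0004
gripper_force: 0.0
```

```bash
python3 -c "
from h import *
st();print(shares((0,-60),48))"
```

```text
t 2.57 track xy -0.4 -149.5 z 47.5 yaw -108.11 F 0.4 0.5 -0.9 w 0.0004 [  2.  21. -28.   0. -41. -20.]
[-0.4473 -0.0015 -0.0023]
```

>>> step_arm(xyz=[[-0.02, 0, 0], [-0.04, 0, 0], [-0.06, 0, 0], [-0.08, 0, 0], [-0.1, 0, 0], [-0.115, 0, 0], [-0.13, 0, 0], [-0.145, 0, 0], [-0.16, 0, 0], [-0.18, 0, 0], [-0.2, 0, 0], [-0.22, 0, 0], [-0.24, 0, 0], [-0.26, 0, 0], [-0.28, 0, 0], [-0.3, 0, 0], [-0.32, 0, 0], [-0.34, 0, 0], [-0.36, 0, 0], [-0.375, 0, 0]], yaw=[0, 0, 0, 0, 0, 0, 0, 0, 0, 0, 0, 0, 0, 0, 0, 0, 0, 0, 0, 0], claw=[1, 1, 1, 1, 1, 1, 1, 1, 1, 1, 1, 1, 1, 1, 1, 1, 1, 1, 1, 1])

```text
time_s: 4.23
tcp_pos: [0.5474, -0.1047, 0.0466]
eef_rot: [-180.0, 0.0, -108.1]
contact_force: [-0.8, -4.4, 3.5]
gripper_width: 0.0004
gripper_force: 1.8
```

```bash
python3 -c "
from h import *
import cv2
st()
p,d=cams.capture('scene');cv2.imwrite('pics/s2.png',cv2.resize(p[180:300,180:350],None,fx=4.7,fy=4.7,interpolation=cv2.INTER_CUBIC))
"
```

```text
t 4.23 track xy -1.0 -73.8 z 46.6 yaw -108.09 F 0.6 -4.4 3.5 w 0.0004 [  9.  21. -28.  -0. -41. -27.]
```

View pics/s2.png

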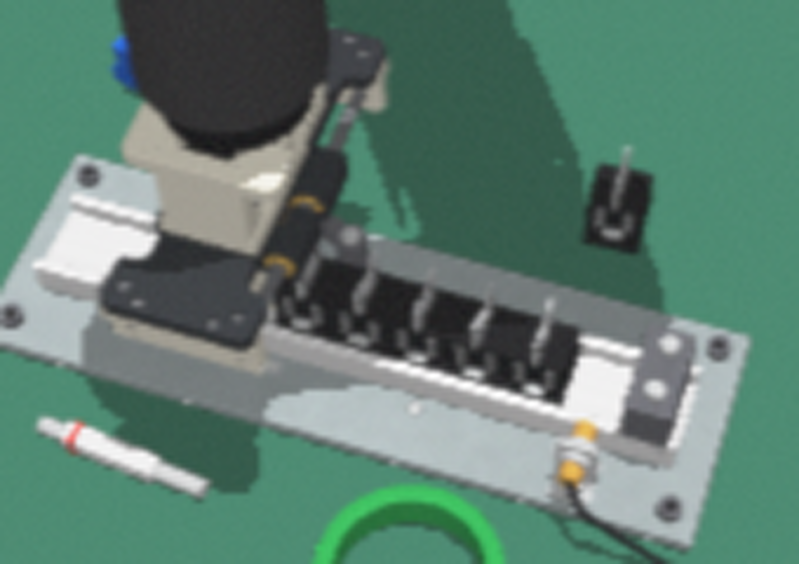

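The row is moving together, and the gap from the leading bracket (575,375) to the stop (632,410) is about 28–34 mm.

>>> step_arm(xyz=[[-0.015, 0, 0], [-0.03, 0, 0], [-0.045, 0, 0], [-0.06, 0, 0], [-0.075, 0, 0], [-0.09, 0, 0], [-0.1, 0, 0], [-0.11, 0, 0], [-0.115, 0, 0], [-0.12, 0, 0], [-0.12, 0, 0]], yaw=[0, 0, 0, 0, 0, 0, 0, 0, 0, 0, 0], claw=[1, 1, 1, 1, 1, 1, 1, 1, 1, 1, 1])

```text
time_s: 5.2
tcp_pos: [0.5547, -0.0821, 0.0465]
eef_rot: [180.0, 0.0, -108.1]
contact_force: [-1.1, -0.4, -0.5]
gripper_width: 0.0004
gripper_force: 0.2
```

```bash
python3 -c "
from h import *
st()"
```

```text
t 5.20 track xy -1.1 -50.0 z 46.5 yaw -108.10 F -1.0 -0.8 -0.5 w 0.0004 [ 12.  22. -27.  -0. -41. -30.]
```

>>> step_arm(xyz=[[-0.005, 0, 0], [-0.01, 0, 0], [-0.015, 0, 0], [-0.02, 0, 0], [-0.025, 0, 0], [-0.03, 0, 0], [-0.033, 0, 0], [-0.036, 0, 0]], yaw=[0, 0, 0, 0, 0, 0, 0, 0], claw=[1, 1, 1, 1, 1, 1, 1, 1])

```text
time_s: 5.87
tcp_pos: [0.557, -0.0754, 0.0465]
eef_rot: [180.0, -0.0, -108.1]
contact_force: [-0.6, -1.0, -1.6]
gripper_width: 0.0004
gripper_force: 0.8
```

>>> step_arm(xyz=[[-0.003, 0, 0], [-0.006, 0, 0], [-0.009, 0, 0], [-0.012, 0, 0]], yaw=[0, 0, 0, 0], claw=[1, 1, 1, 1])

```text
time_s: 6.2
tcp_pos: [0.5576, -0.0733, 0.0465]
eef_rot: [180.0, -0.0, -108.1]
contact_force: [-2.1, -4.7, -0.7]
gripper_width: 0.0003
gripper_force: 2.6
```

```bash
python3 -c "
from h import *
st()"
```

```text
t 6.20 track xy -1.1 -40.8 z 46.5 yaw -108.10 F -0.6 -5.1 -0.7 w 0.0003 [ 12.  22. -27.   0. -41. -31.]
```

>>> step_arm(xyz=[[-0.002, 0, 0], [-0.004, 0, 0], [-0.006, 0, 0]], yaw=[0, 0, 0], claw=[1, 1, 1])

```text
time_s: 6.45
tcp_pos: [0.5573, -0.0731, 0.0465]
eef_rot: [179.9, -0.1, -108.1]
contact_force: [-2.0, -9.3, 0.9]
gripper_width: 0.0
gripper_force: 5.0
```

>>> step_arm(xyz=[[-0.002, 0, 0], [-0.004, 0, 0], [-0.006, 0, 0]], yaw=[0, 0, 0], claw=[1, 1, 1])

```text
time_s: 6.7
tcp_pos: [0.5571, -0.0729, 0.0465]
eef_rot: [179.9, -0.2, -108.1]
contact_force: [-2.7, -14.4, 2.1]
gripper_width: 0.0009
gripper_force: 7.7
```

>>> step_arm(xyz=[[0.02, 0, 0], [0.06, 0, 0], [0.1, 0, 0], [0.15, 0, -0.2], [0.2, 0, -0.4], [0.2, 0, -0.5], [0.2, 0, -0.5], [0.2, 0, -0.5]], yaw=[0, 0, 0, 0, 0, 0, 0, 0], claw=[1, 1, 1, 1, 1, 1, 1, 1])

```text
time_s: 7.37
tcp_pos: [0.5468, -0.1092, 0.1483]
eef_rot: [-179.8, 0.1, -108.1]
contact_force: [0.0, 0.9, -1.0]
gripper_width: 0.0004
gripper_force: 0.0
```

```bash
python3 -c "
from h import *
import cv2
st()
p,d=cams.capture('scene');cv2.imwrite('pics/s3.png',cv2.resize(p[180:300,180:350],None,fx=4.7,fy=4.7,interpolation=cv2.INTER_CUBIC))
p,d=cams.capture('top');cv2.imwrite('pics/top3.png',p)
T=np.load('T.npy');print(T)
q=T[4]-2.094;print((proj('scene',tw(T[:3],[(-.036+.062*np.cos(q),-.038+.062*np.sin(q),.067),(-.036,-.038,.045)]))-[180,180])*4.7)
"
```

```text
t 7.37 track xy -0.2 -78.2 z 148.3 yaw -108.13 F -0.3 0.9 -1.0 w 0.0004 [  9.  14. -22.  -0. -54. -27.]
[ 0.57128029 -0.03487096 -0.31560441 -0.02110735  0.12809696]
[[266.44073354 148.19598326]
 [352.25824519 232.51053063]]
```

View pics/s3.png

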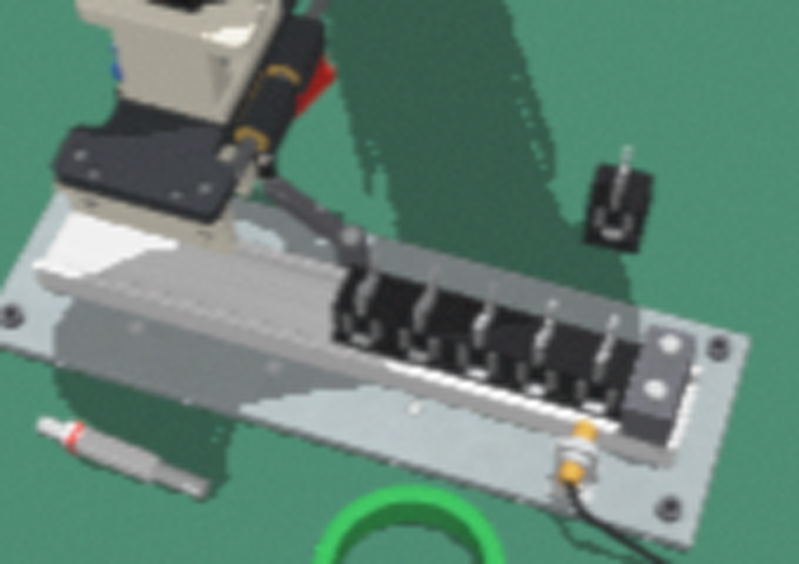

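The row is home: five brackets in contact up to the stop at (630,385), with the last one's rear edge at (335,320). The keeper is still open with its peg at (265,165).

>>> step_arm(xyz=[[0.085, 0.46, 0], [0.085, 0.46, 0], [0.085, 0.46, 0], [0.085, 0.46, 0], [0.085, 0.46, 0], [0.085, 0.46, 0], [0.085, 0.46, 0], [0.085, 0.46, 0], [0.085, 0.46, 0], [0.085, 0.46, 0], [0.085, 0.46, 0], [0.085, 0.46, 0], [0.085, 0.46, 0], [0.085, 0.46, 0], [0.085, 0.46, 0]], yaw=[0.25, 0.25, 0.25, 0.25, 0.25, 0.25, 0.25, 0.25, 0.25, 0.25, 0.25, 0.25, 0.25, 0.25, 0.25], claw=[1, 1, 1, 1, 1, 1, 1, 1, 1, 1, 1, 1, 1, 1, 1])

```text
time_s: 8.72
tcp_pos: [0.4527, -0.0966, 0.1456]
eef_rot: [-180.0, -0.1, 162.1]
contact_force: [0.4, 0.6, 0.4]
gripper_width: 0.0007
gripper_force: 0.0
```

```bash
python3 -c "
from h import *
import cv2
st();print(shares((-92,-95),66))
p,d=cams.capture('scene');cv2.imwrite('pics/s4.png',cv2.resize(p[150:270,150:320],None,fx=4.7,fy=4.7,interpolation=cv2.INTER_CUBIC))
"
```

```text
t 8.72 track xy -93.6 -95.5 z 145.6 yaw 162.06 F 0.2 0.7 0.4 w 0.0007 [  12.    6.  -33.   -0.  -52. -120.]
[-0.008   0.0023  0.3979]
```

View pics/s4.png

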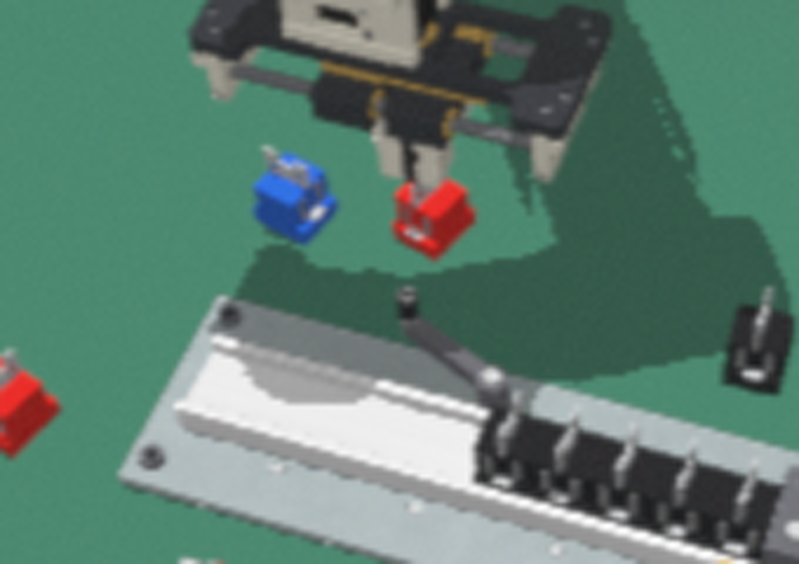

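```bash
python3 -c "
from h import *
T=np.load('T.npy');a=T[2]
for z in (.02,.04):
  w=back('top',(328,259),z)[:2]-T[:2];print(1e3*np.cos(a)*w[0]+1e3*np.sin(a)*w[1],-1e3*np.sin(a)*w[0]+1e3*np.cos(a)*w[1])
"
```

```text
-155.90855347588632 -123.45783787840507
-156.27641883617082 -121.35980028354649
```

>>> step_arm(xyz=[[0, 0, 0.15], [0, 0, 0.28], [0, 0, 0.36], [0, 0, 0.39], [0, 0, 0.395], [0, 0, 0.395]], yaw=[0, 0, 0, 0, 0, 0], claw=[1, 1, 1, 1, 1, 1])

```text
time_s: 9.27
tcp_pos: [0.4534, -0.0966, 0.0677]
eef_rot: [-180.0, -0.0, 162.0]
contact_force: [-0.2, -0.1, 1.1]
gripper_width: 0.0003
gripper_force: 0.0
```

```bash
cat > sweep.py <<'E'
from h import *
import sys
def rows(phis,extra=0):
    s=st();p0=None;y0=s["eef_rot"][2];T=np.load("T.npy")[:3]
    for ph in phis:
        th=max(0,ph+90);t=np.radians(th);f=np.radians(ph)
        peg=np.array([-36+62*np.cos(f),-38+62*np.sin(f)]);c=peg-15*np.array([np.cos(t),np.sin(t)])
        yaw=((y0-(th-198.1))+180)%360-180
        print(ph,th,c.round(1),list(shares(c,66).round(3)),round(yaw/360,4))
rows(eval(sys.argv[1]))
E
python3 sweep.py "list(range(-112,-50,4))"
```

```text
t 9.27 track xy -92.8 -95.3 z 67.7 yaw 161.97 F -0.1 -0.1 1.1 w 0.0003 [  12.   12.  -38.    0.  -40. -120.]
-112 0 [-74.2 -95.5] [np.float64(-0.093), np.float64(-0.001), np.float64(0.008)] 0.0002
-108 0 [-70.2 -97. ] [np.float64(-0.113), np.float64(-0.009), np.float64(0.008)] 0.0002
-104 0 [-66.  -98.2] [np.float64(-0.134), np.float64(-0.015), np.float64(0.008)] 0.0002
-100 0 [-61.8 -99.1] [np.float64(-0.155), np.float64(-0.019), np.float64(0.008)] 0.0002
-96 0 [-57.5 -99.7] [np.float64(-0.177), np.float64(-0.022), np.float64(0.008)] 0.0002
-92 0 [ -53.2 -100. ] [np.float64(-0.198), np.float64(-0.024), np.float64(0.008)] 0.0002
-88 2 [ -48.8 -100.5] [np.float64(-0.22), np.float64(-0.026), np.float64(0.008)] -0.0054
-84 6 [ -44.4 -101.2] [np.float64(-0.242), np.float64(-0.03), np.float64(0.008)] -0.0165
-80 10 [ -40.  -101.7] [np.float64(-0.264), np.float64(-0.032), np.float64(0.008)] -0.0276
-76 14 [ -35.6 -101.8] [np.float64(-0.286), np.float64(-0.033), np.float64(0.008)] -0.0387
-72 18 [ -31.1 -101.6] [np.float64(-0.309), np.float64(-0.032), np.float64(0.008)] -0.0498
-68 22 [ -26.7 -101.1] [np.float64(-0.331), np.float64(-0.03), np.float64(0.008)] -0.0609
-64 26 [ -22.3 -100.3] [np.float64(-0.353), np.float64(-0.026), np.float64(0.008)] -0.072
-60 30 [-18.  -99.2] [np.float64(-0.374), np.float64(-0.02), np.float64(0.008)] -0.0831
-56 34 [-13.8 -97.8] [np.float64(-0.395), np.float64(-0.013), np.float64(0.008)] -0.0942
-52 38 [ -9.6 -96.1] [np.float64(-0.416), np.float64(-0.004), np.float64(0.008)] -0.1054
```

>>> step_arm(xyz=[[-0.03, 0, 0.005], [-0.06, 0, 0.005], [-0.09, 0, 0.005], [-0.113, -0.009, 0.005], [-0.134, -0.015, 0.005], [-0.155, -0.019, 0.005], [-0.177, -0.022, 0.005], [-0.198, -0.024, 0.005], [-0.22, -0.026, 0.005], [-0.242, -0.03, 0.005], [-0.264, -0.032, 0.005], [-0.286, -0.033, 0.005], [-0.309, -0.032, 0.005], [-0.331, -0.03, 0.005]], yaw=[0, 0, 0, 0, 0, 0, 0, 0, -0.0054, -0.0165, -0.0276, -0.0387, -0.0498, -0.0609], claw=[1, 1, 1, 1, 1, 1, 1, 1, 1, 1, 1, 1, 1, 1])

```text
time_s: 10.43
tcp_pos: [0.5146, -0.1231, 0.0665]
eef_rot: [-180.0, -0.0, -176.0]
contact_force: [-0.5, 0.2, 0.5]
gripper_width: 0.0004
gripper_force: 0.3
```

```bash
python3 sweep.py "list(range(-64,-3,4))+[-3]"; python3 -c "
from h import *
import cv2
p,d=cams.capture('scene');cv2.imwrite('pics/s5.png',cv2.resize(p[160:280,170:340],None,fx=4.7,fy=4.7,interpolation=cv2.INTER_CUBIC))
"
```

```text
t 10.43 track xy -26.5 -101.5 z 66.5 yaw -175.99 F -0.5 0.0 0.5 w 0.0004 [  8.  17. -30.   0. -42. -94.]
-64 26 [ -22.3 -100.3] [np.float64(-0.022), np.float64(-0.002), np.float64(0.002)] -0.0108
-60 30 [-18.  -99.2] [np.float64(-0.044), np.float64(-0.006), np.float64(0.002)] -0.0219
-56 34 [-13.8 -97.8] [np.float64(-0.066), np.float64(-0.007), np.float64(0.002)] -0.033
-52 38 [ -9.6 -96.1] [np.float64(-0.088), np.float64(-0.007), np.float64(0.002)] -0.0441
-48 42 [ -5.7 -94.1] [np.float64(-0.11), np.float64(-0.005), np.float64(0.002)] -0.0552
-44 46 [ -1.8 -91.9] [np.float64(-0.132), np.float64(-0.002), np.float64(0.002)] -0.0663
-40 50 [  1.9 -89.3] [np.float64(-0.154), np.float64(0.003), np.float64(0.002)] -0.0775
-36 54 [  5.3 -86.6] [np.float64(-0.175), np.float64(0.009), np.float64(0.002)] -0.0886
-32 58 [  8.6 -83.6] [np.float64(-0.196), np.float64(0.017), np.float64(0.002)] -0.0997
-28 62 [ 11.7 -80.4] [np.float64(-0.217), np.float64(0.026), np.float64(0.002)] -0.1108
-24 66 [ 14.5 -76.9] [np.float64(-0.236), np.float64(0.036), np.float64(0.002)] -0.1219
-20 70 [ 17.1 -73.3] [np.float64(-0.255), np.float64(0.048), np.float64(0.002)] -0.133
-16 74 [ 19.5 -69.5] [np.float64(-0.273), np.float64(0.062), np.float64(0.002)] -0.1441
-12 78 [ 21.5 -65.6] [np.float64(-0.29), np.float64(0.076), np.float64(0.002)] -0.1552
-8 82 [ 23.3 -61.5] [np.float64(-0.306), np.float64(0.092), np.float64(0.002)] -0.1663
-4 86 [ 24.8 -57.3] [np.float64(-0.321), np.float64(0.108), np.float64(0.002)] -0.1775
-3 87 [ 25.1 -56.2] [np.float64(-0.324), np.float64(0.112), np.float64(0.002)] -0.1802
```

View pics/s5.png

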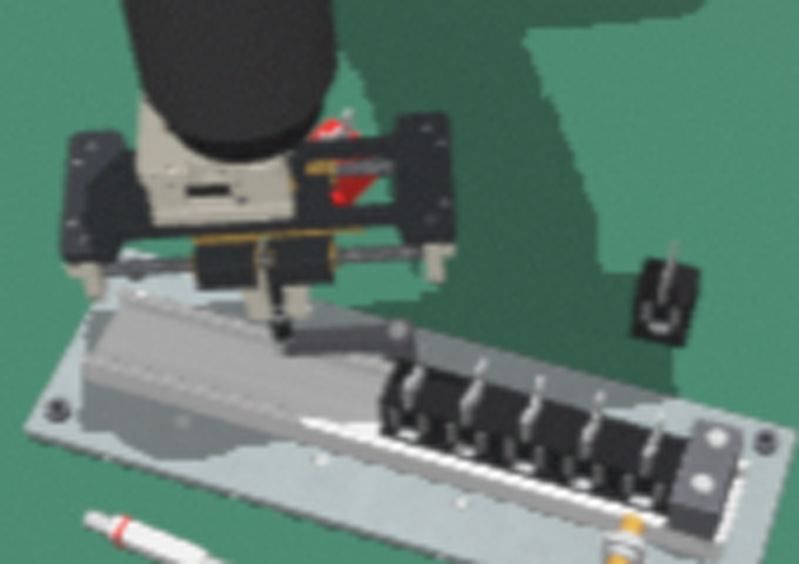

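The keeper is swinging as planned: the peg at (280,330) is in front of the fingers, and the row is still home.

>>> step_arm(xyz=[[-0.022, -0.002, 0], [-0.044, -0.006, 0], [-0.066, -0.007, 0], [-0.088, -0.007, 0], [-0.11, -0.005, 0], [-0.132, -0.002, 0], [-0.154, 0.003, 0], [-0.175, 0.009, 0], [-0.196, 0.017, 0], [-0.217, 0.026, 0], [-0.236, 0.036, 0], [-0.255, 0.048, 0], [-0.273, 0.062, 0], [-0.29, 0.076, 0], [-0.306, 0.092, 0], [-0.314, 0.1, 0], [-0.321, 0.108, 0]], yaw=[-0.0108, -0.0219, -0.033, -0.0441, -0.0552, -0.0663, -0.0775, -0.0886, -0.0997, -0.1108, -0.1219, -0.133, -0.1441, -0.1552, -0.1663, -0.172, -0.1775], claw=[1, 1, 1, 1, 1, 1, 1, 1, 1, 1, 1, 1, 1, 1, 1, 1, 1])

```text
time_s: 11.9
tcp_pos: [0.5773, -0.097, 0.0665]
eef_rot: [-180.0, -0.0, -112.3]
contact_force: [0.4, -1.4, -0.4]
gripper_width: 0.0008
gripper_force: 0.3
```

```bash
python3 sweep.py "[-4,0]"
```

```text
t 11.90 track xy 25.0 -57.2 z 66.5 yaw -112.25 F 0.8 -1.2 -0.4 w 0.0008 [ 10.  22. -23.   0. -45. -32.]
-4 86 [ 24.8 -57.3] [np.float64(0.0), np.float64(0.001), np.float64(0.002)] -0.0004
0 90 [ 26. -53.] [np.float64(-0.021), np.float64(-0.004), np.float64(0.002)] -0.0115
```

Nearly closed. I'll creep on until the force shows the keeper's own stop.

>>> step_arm(xyz=[[-0.005, -0.001, 0], [-0.01, -0.002, 0], [-0.015, -0.003, 0], [-0.018, -0.003, 0], [-0.021, -0.003, 0], [-0.021, -0.003, 0]], yaw=[-0.004, -0.008, -0.0115, -0.0115, -0.0115, -0.0115], claw=[1, 1, 1, 1, 1, 1])

```text
time_s: 12.4
tcp_pos: [0.5792, -0.0933, 0.0666]
eef_rot: [-180.0, 0.0, -108.2]
contact_force: [0.5, -0.9, 0.1]
gripper_width: 0.0005
gripper_force: 0.4
```

>>> step_arm(xyz=[[-0.002, 0, 0], [-0.004, 0, 0], [-0.006, 0, 0]], yaw=[0, 0, 0], claw=[1, 1, 1])

```text
time_s: 12.65
tcp_pos: [0.5793, -0.0927, 0.0666]
eef_rot: [180.0, -0.0, -108.1]
contact_force: [0.6, -6.5, 1.1]
gripper_width: 0.0
gripper_force: 3.3
```

>>> step_arm(xyz=[[-0.002, 0, 0], [-0.004, 0, 0], [-0.004, 0, 0]], yaw=[0, 0, 0], claw=[1, 1, 1])

```text
time_s: 12.9
tcp_pos: [0.5793, -0.0926, 0.0666]
eef_rot: [180.0, -0.1, -108.2]
contact_force: [0.8, -8.9, -0.1]
gripper_width: 0.0005
gripper_force: 4.1
```

>>> step_arm(xyz=[[0.02, 0, 0], [0.06, 0, 0], [0.1, 0, 0], [0.2, 0, -0.2], [0.4, 0, -0.4], [0.6, 0, -0.6], [0.8, 0, -0.7], [0.9, 0, -0.7], [0.9, 0, -0.7], [0.9, 0, -0.7]], yaw=[0, 0, 0, 0, 0, 0, 0, 0, 0, 0], claw=[1, 1, 1, 1, 1, 1, 1, 1, 1, 1])

```text
time_s: 13.73
tcp_pos: [0.5229, -0.2653, 0.2083]
eef_rot: [-179.8, 0.0, -108.3]
contact_force: [0.3, -0.1, -0.2]
gripper_width: 0.0006
gripper_force: 0.0
```

```bash
python3 -c "
from h import *
import cv2
st()
p,d=cams.capture('top');cv2.imwrite('pics/t6.png',cv2.resize(p[140:245,225:395],None,fx=4.7,fy=4.7,interpolation=cv2.INTER_CUBIC))
p,d=cams.capture('scene');cv2.imwrite('pics/s6.png',cv2.resize(p[180:300,180:350],None,fx=4.7,fy=4.7,interpolation=cv2.INTER_CUBIC))
"
```

```text
t 13.73 track xy 25.5 -234.1 z 208.3 yaw -108.34 F 0.4 -0.0 -0.2 w 0.0006 [ -8.  14. -14.   0. -63. -11.]
```

View pics/s6.png

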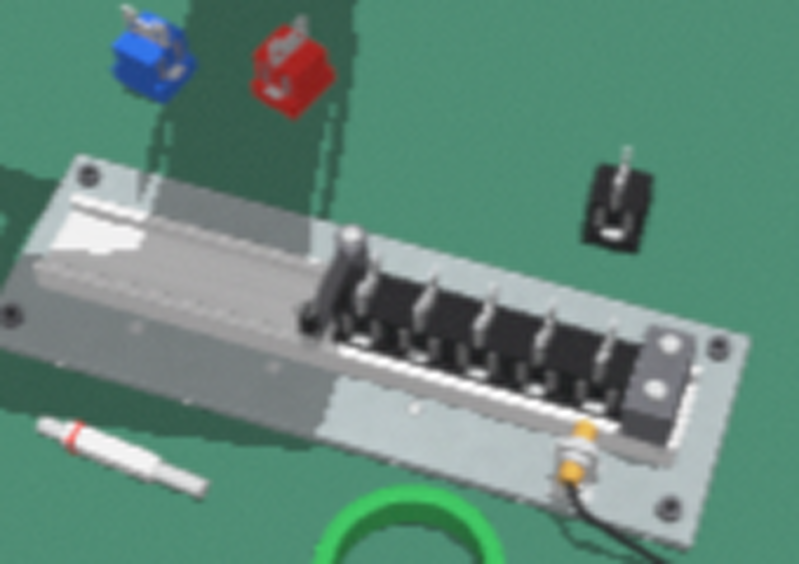

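The keeper lies square across the track, from the pivot at (350,238) to the peg at (310,320), right behind the last bracket. The row is snug on the stop and the spare bracket is where it was.

```bash
python3 -c "
from plant import job
print(job.close_job())"
```

```text
the job is handed in; nothing more can be done
None
```

I handed in the job: the last picture shows the row of five snug against the end stop, the keeper closed square behind the last bracket and the hand clear; no verdict was shown.

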